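# Scoop the turned ball out of the stoneware jar

## Task

On the woodturner's bench, take the small steel scoop by its wooden handle, dip it nose-down into the tall narrow-mouthed jar and scoop up the wooden ball lying inside; do not pick the ball with the gripper. Level the scoop, lift the ball out in it, and stand the scoop upright in the middle of the round wooden board with the ball still in its bowl, then let go.

Things in the scene. Friction and masses are not known exactly. Their poses are not given: they have to be found in the camera images.
- scoop_grip (a point): grip point on the square beech handle (16 x 16 mm) of a loose steel scoop, 115 g, standing level on the bench. Axes: +x to the nose (at first away from the robot, within 25 deg), z up. It lies 120.5 mm above the scoop's underside. The handle leans back to -x, 20 deg from z, sides square to x and y; it runs 28 mm on past this point. Fingers may close along or across the scoop
- scoop_bowl (a point): same scoop and axes: seat of the ball's centre in the bowl, 64.8 mm ahead of scoop_grip and 17.5 mm above the underside. From here: rear wall face x -16, heel of the flat floor -28, floor's front +4 mm; then a nose plate 1.6 mm thick rises 24 deg to its edge at x +21 (28 mm wide), underside 7 mm up: it lies flat if tipped nose-down 24 deg. Bowl 42 mm wide (37 inside), walls 22 high
- scoop_nose (a point): same scoop and axes: middle of the front edge of the nose, on its underside; 85.8 mm ahead of scoop_grip, 7 mm above the scoop's underside. Nose-down, this edge goes under the ball; once levelled the upturned nose keeps the ball in
- jar: tall narrow-mouthed white stoneware jar, fixed; origin at the centre of its underside. 85 mm high, 144 mm across outside, 136 inside; mouth 112 mm inside (shoulder from 60 mm up, upright neck over the top 9 mm); flat inner floor 5 mm above the bench. Beside it stands a wide low bowl of the same ware, 160 mm across, 45 high, with finials in it: not wanted
- ball: plain wooden ball, 30 mm across, 11 g, lying on the jar's floor in its far half (seen from the robot), 20 to 42 mm from the jar's axis; free to roll. Origin at its centre
- board: round dark wooden board, 134 mm across, 8 mm thick, fixed flat on the bench; origin at the centre of its underside
There are look-alikes about, which are no part of the job. What is shaped like the part that bears scoop_grip but purple is not meant.

How it is judged:
By the outcome, as a careful person would: the job done as asked, in the order asked, and still so for the second after the job is handed in, with the robot touching nothing.
It also fails if it takes over 64 s, if anything falls off the work surface, if the arm or the gripper's body presses on something with over 40 N, if the wrist force passes 120 N, or if a joint passes its speed limit or range.

## Robot

A 6-joint arm with a two-finger parallel gripper is mounted at the origin on the work surface. World frame = base frame: x ahead of the robot, y to its left, z up, the work surface at z = 0. Lengths are in m, angles in rad, forces in N, time in s.
With the tool pointing down it reaches from about 0.325 to 0.875 m from the base axis. Payload 4.4 kg.
Tool frame: the origin (TCP) lies at the centre of the arm's flange, where the gripper is bolted on; the fingertips stand 173 mm ahead of it and the grasp point (between the pads) lies 155 mm ahead of it (arm.tip_reach is the distance from the TCP to the fingertips, in m); x points along the fingers, y is the direction in which the jaws open and shut, and the axes are right-handed (so a half turn about x gives the same grasp; the last joint's range is limited). The gripper opens to 85 mm and grips with 20 to 120 N. Pads are 22 mm wide; open, the fingers measure 114 mm over their backs; the gripper's body (76 mm by 85 mm) begins 54 mm behind the grasp point. The pads swing forward as they close: fully open they stand 13 mm farther back than shut.
Start: joints at [1.093, 0.207, 1.542, -0, 1.393, -0.15], TCP at [0.185, 0.544, 0.405] pointing down, gripper open.
Joint ranges: [-2.73, 2.73], [-0.86, 2.22], [0.23, 2.46], [-1.11, 4.25], [0.08, 2.63], [-2.82, 2.82]. Speed limits (rad/s): [2.79, 2.79, 3.14, 3.14, 3.14, 3.14].

## Interface

Orientations are given as a rotation vector (axis times angle).
In Python, from station import arm gives the robot as it stands.
- The arm moves only by the tool play_rows, never from a script. Its argument "targets" is a list of rows, each a list of 3 entries, a list of its own where there are three numbers: the shift along the tool's x, y, z in mm, then the turn, a rotation vector about the tool's x, y, z in degrees, then the gripper command: -1 is shut, 1 is fully open, values between are in proportion. A call has 1 to 12 rows; each row shifts and turns the pose as measured when the row begins, along the tool's axes as they then stand; what a row does not reach is not made up. A row lasts 1/8 s, in which the tool goes at most 62.5 mm and 10.7 degrees, less where a joint would pass 70% of its speed; a pose out of reach is approached as far as the arm can. A call with a gripper value outside its range is refused whole. The fingers move at their own pace and stop on an object; "force" is the grip in N (left out, the last holds). Time passes only in rows, so rows that do not move let the fingers close. It gives the time, the measured TCP pose, the force and the opening at its end, in the units of the state.
- arm.get_state(): the state, without advancing time (a new reading comes with each control period).
- arm.read_camera(name): name is "scene" or "top" or "wrist"; returns a dict with "img" (400x640x3 uint8, red, green, blue), "K" (3x3 intrinsics, pixels), "rvec" (rotation vector, rad) and "tvec" (3), from world to camera coordinates, as OpenCV has them. Camera axes: x right, y down, z forward; pixel columns grow to the right and rows downward; lengths in m; the calibration is good to about 2 mm. A picture is of the moment at which its call begins. There is no depth.
- arm.sign_off(): hands the job in, once; it reports no verdict.
The state is a dict: "time_s": time; "q": joint angles; "dq": joint speeds; "effort": joint torques, N m; "tool_pos": TCP position; "ee_rot": TCP orientation; "wrist_force": force on the tool from outside, world axes, zero at the start; "torque": the same for the moment, N m; "opening": finger opening in m.
Only numpy, scipy, OpenCV 4.12 (cv2) and the standard library are available. Lean on these libraries where they do the work, as an engineer would, in place of code of your own. Each camera call takes 0.05 s, during which the arm holds its last target. There are 200 camera calls.

## Working session

There is one attempt and no reset: what is moved stays moved. The work goes in short steps, Python scripts to look and compute and a tool call to move; the robot and the scene stay as the last step left them, time stands still between calls to the robot, and variables do not carry over. Pictures are saved under pics/ and viewed, about 8 in all and at most 12, crops included, and the job is handed in when it is done.

Besides the shell and the picture viewer there is one more tool, called after "Emit:" as name([rows], argument=value, ...), one row to a line, values as JSON. play_rows: Moves the arm, as the interface text tells. Its arguments: {"type":"object","properties":{"targets":{"type":"array","items":{"type":"array"}},"force":{"type":"number"}},"required":["targets"]}

```bash
ls; mkdir -p pics
cat > h.py <<'E'
import numpy as np, cv2
from scipy.spatial.transform import Rotation as R
from station import arm
def cam(n):
    c=arm.read_camera(n); c={k:np.array(v) for k,v in c.items()}
    return c
def save(n,c,crop=None,s=1):
    im=c['img'][:,:,::-1]
    if crop: x0,y0,x1,y1=crop; im=im[y0:y1,x0:x1]
    cv2.imwrite('pics/'+n,cv2.resize(im,None,fx=s,fy=s,interpolation=cv2.INTER_CUBIC))
def ray(c,uv):
    Rm=R.from_rotvec(c['rvec'].ravel()).as_matrix(); o=-Rm.T@c['tvec'].ravel()
    d=Rm.T@np.linalg.inv(c['K'])@np.array([uv[0],uv[1],1.]); return o,d/np.linalg.norm(d)
def onz(c,uv,z):
    o,d=ray(c,uv); return o+d*(z-o[2])/d[2]
def tri(rs):
    A=0;b=0
    for o,d in rs:
        P=np.eye(3)-np.outer(d,d);A=A+P;b=b+P@o
    x=np.linalg.solve(A,b); return x,[float(np.linalg.norm((np.eye(3)-np.outer(d,d))@(x-o))) for o,d in rs]
def proj(c,p):
    return cv2.projectPoints(np.array(p,float).reshape(-1,3),c['rvec'],c['tvec'],c['K'],None)[0].reshape(-1,2)
E
python3 - <<'E'
from h import *
import pickle
C={n:cam(n) for n in('scene','top','wrist')}
pickle.dump(C,open('c0.pkl','wb'))
for n in('scene','top'):
    save(n+'0.png',C[n],s=1.25)
    o,d=ray(C[n],(320,200));print(n,o,d,C[n]['K'][0,0])
s=arm.get_state();print(s)
E
```

```text
pics
scene [ 0.84321044 -0.62339215  0.76934464] [-0.34984085  0.60083257 -0.71875699] 425.8670689088929
top [ 0.37314712 -0.08328508  1.12324624] [ 0.17111991 -0.00346954 -0.9852441 ] 498.4802567471134
{'time_s': 0.15, 'q': array([ 1.09250487e+00,  2.07257280e-01,  1.54262280e+00,  3.21088177e-05,
        1.39353460e+00, -1.50506553e-01]), 'dq': array([-0.00055562, -0.00128341, -0.00486127,  0.001164  ,  0.000111  ,
        0.00025146]), 'effort': array([-9.59870558e-04, -3.83515871e+01, -2.92035466e+01, -4.60420288e-04,
        6.68259672e-03, -1.64915804e-05]), 'tool_pos': array([0.18499831, 0.5441297 , 0.40377491]), 'ee_rot': array([ 0.25590035,  1.55604041, -0.25861691]), 'wrist_force': array([-0.27159911, -0.3227959 , -0.33001434]), 'torque': array([ 0.0366235 , -0.00622397,  0.00073555]), 'opening': 0.0854346081859403}
```

View pics/scene0.png

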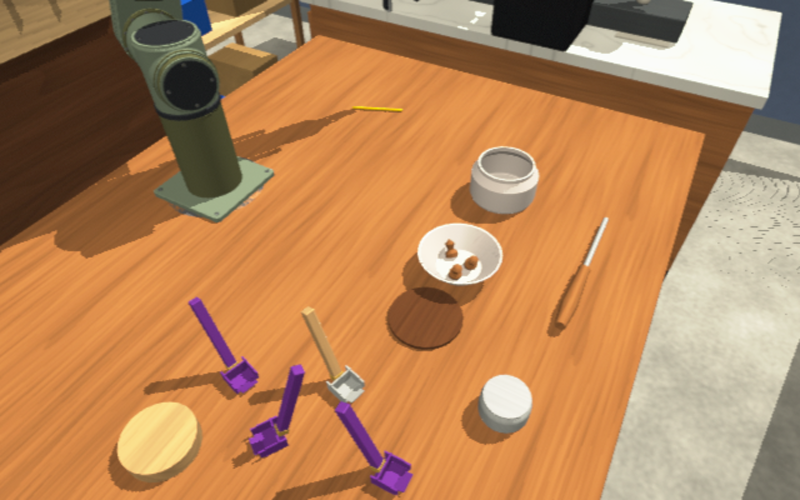

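View pics/top0.png

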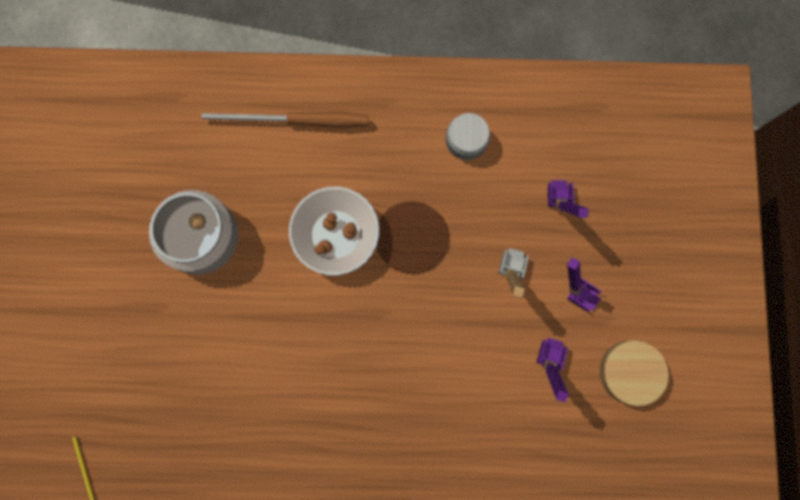

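Scene view: beech/steel scoop at ~(330,350), purple ones are decoys, jar (505,180), dark board (425,318). Top view: scoop (515,272), jar (193,232) with the ball at (197,222), and board (415,237). Enlarging.

Run:
```python
from h import *
import pickle
C=pickle.load(open('c0.pkl','rb'))
def crop(n,x0,y0,w,h,s):
    im=C[n]['img'][y0:y0+h,x0:x0+w,::-1]; im=cv2.resize(im,None,fx=s,fy=s,interpolation=cv2.INTER_CUBIC)
    for k in range(0,w,10): cv2.putText(im,str(x0+k),(k*s,8),0,.3,(255,255,255),1);cv2.line(im,(k*s,9),(k*s,14),(255,255,255))
    for k in range(0,h,10): cv2.putText(im,str(y0+k),(0,k*s+4),0,.3,(0,255,255),1);cv2.line(im,(18,k*s),(24,k*s),(0,255,255))
    return im
a=crop('top',385,185,57,60,7)[:300,:400]
a=crop('top',390,192,57,50,7)[:300]
b=crop('scene',235,240,66,85,6)[:600]
t=crop('top',112,148,80,74,5)
a=cv2.copyMakeBorder(a,0,0,0,max(0,400-a.shape[1]),0)[:300,:400]
t=cv2.copyMakeBorder(t,0,max(0,300-t.shape[0]),0,0,0)[:300,:400]
b=cv2.copyMakeBorder(b,0,max(0,600-b.shape[0]),0,max(0,400-b.shape[1]),0)[:600,:400]
cv2.imwrite('pics/m1.png',np.hstack([np.vstack([a,t]),b]))
```

```text
(no output)
```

View pics/m1.png

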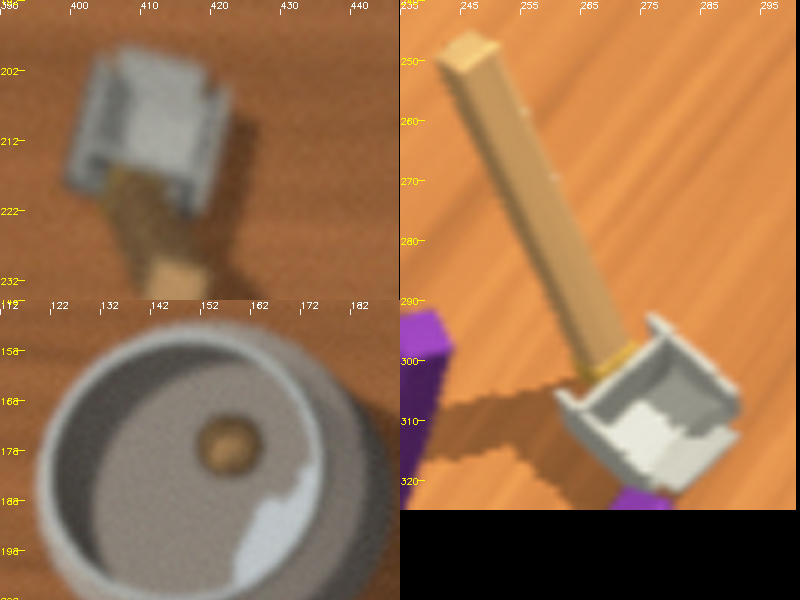

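Crop: scoop corners are readable in both views (top nose (407.4,198.4)/(419.6,201.3); scene nose (291.7,312.5)/(280.3,321.7), handle cap (246.6,249)); ball at top (158,177). Fitting the poses.

Run:
```python
from h import *
import pickle
from scipy.optimize import least_squares
C=pickle.load(open('c0.pkl','rb'));T,S=C['top'],C['scene']
P=lambda *a:np.array(a)/1000
NL,NR=P(85.8,14,-112.5),P(85.8,-14,-112.5);BL,BR=P(47.8,21,-98.5),P(47.8,-21,-98.5);CAP=P(-9.6,0,26.3)
tp=[(NL,(407.4,198.4)),(NR,(419.6,201.3)),(BL,(399.4,217.7)),(BR,(418,222.3)),(CAP,(414.4,232.8))]
sp=[(NL,(291.7,312.5)),(NR,(280.3,321.7)),(BL,(276.7,292.5)),(BR,(261.2,305.3)),(CAP,(246.6,249))]
def res(p):
    Rm=R.from_euler('z',p[3]).as_matrix();r=[]
    for c,l in((T,tp),(S,sp)):
        r.append(proj(c,[Rm@a+p[:3] for a,_ in l])-[b for _,b in l])
    return np.vstack(r).ravel()
f=least_squares(res,[.45,-.2,.12,0],x_scale=[.01,.01,.01,.1]);print('grip',f.x[:3].round(4),'yaw',np.degrees(f.x[3]).round(1));print(f.fun.reshape(-1,2).round(1))
# cap by triangulation
print('cap',tri([ray(T,(414.4,232.8)),ray(S,(246.6,249))]))
mp=[(122.4,182),(176.4,178),(150,155.6),(132,162),(168,163),(145,207.4),(130,202)]
q=np.array([onz(T,u,.085)[:2] for u in mp])
g=least_squares(lambda p:np.hypot(*(q-p[:2]).T)-p[2],[.6,.3,.056]);print('jar',g.x.round(4),g.fun.round(4))
jc=g.x[:2]
print('jar mouth tri',tri([ray(T,proj(T,[*jc,.085])[0]),ray(S,(405.6,130.4))]))
b=onz(T,(158,177),.020);print('ball',b,'rel',(b[:2]-jc), np.hypot(*(b[:2]-jc)))
# board: dark
for n,c,win in(('top',T,(295,355,155,225)),('scene',S,(300,375,225,285))):
    h=c['img'].astype(int);x0,x1,y0,y1=win
    m=np.zeros(h.shape[:2],np.uint8);w=h[y0:y1,x0:x1];m[y0:y1,x0:x1]=((w[...,0]<(95 if n=='top' else 120))&(w[...,0]>w[...,2]*1.5))*255
    m=cv2.morphologyEx(m,cv2.MORPH_OPEN,np.ones((5,5)))
    cs=max(cv2.findContours(m,0,1)[0],key=cv2.contourArea)[:,0]
    q=np.array([onz(c,u,.008)[:2] for u in cs])
    g=least_squares(lambda p:np.hypot(*(q-p[:2]).T)-p[2],[*q.mean(0),.067],loss='soft_l1',f_scale=.002);print('board',n,g.x.round(4),np.abs(g.fun).max().round(4))
```

```text
grip [ 0.4856 -0.2755  0.1203] yaw -15.2
[[-0.5  1.7]
 [-0.7  2.3]
 [ 1.2 -3.5]
 [ 0.8 -2.7]
 [-0.5  3.1]
 [-1.4 -0.7]
 [-0.6 -0.6]
 [ 2.9  1.8]
 [ 2.4  2.4]
 [-2.  -2.5]]
cap (array([ 0.48234447, -0.27463225,  0.14468547]), [0.00041168440802326464, 0.0004116844080231525])
jar [0.5833 0.2779 0.0571] [-0.0005  0.0014 -0.0002  0.0006 -0.0012 -0.0012  0.001 ]
jar mouth tri (array([0.58370536, 0.27784109, 0.08654516]), [0.0008108971680170782, 0.0008108971680172059])
ball [0.60755665 0.28101383 0.02      ] rel [0.02424955 0.00312135] 0.024449615864310655
board top [ 0.5885 -0.1027  0.0656] 0.0273
board scene [ 0.5831 -0.0564  0.0246] 0.0138
```

Run:
```python
from h import *
import pickle
from scipy.optimize import least_squares
C=pickle.load(open('c0.pkl','rb'));T,S=C['top'],C['scene']
P=lambda *a:np.array(a)/1000
tp=[(407.4,198.4),(419.6,201.3),(399.4,217.7),(418,222.3),(414.4,232.8)]
sp=[(291.7,312.5),(280.3,321.7),(276.7,292.5),(261.2,305.3),(246.6,249)]
def res(p):
    x=p[4]*1000;M=[P(85.8,14,-112.5),P(85.8,-14,-112.5),P(x,21,-98.5),P(x,-21,-98.5),P(-9.6,0,26.3)]
    Rm=R.from_euler('z',p[3]).as_matrix()
    return np.vstack([proj(c,[Rm@a+p[:3] for a in M])-l for c,l in((T,tp),(S,sp))]).ravel()
f=least_squares(res,[.45,-.2,.12,0,.047],x_scale=[.01,.01,.01,.1,.01]);print('grip',f.x.round(4),'yaw',np.degrees(f.x[3]).round(1));print(f.fun.reshape(-1,2).round(1))
for c,l in((T,[(449,237),(416,202),(414,273),(440,212),(440,262)]),(S,[(388,318),(463,318),(425,348),(398,338),(453,338),(398,299)])):
    q=np.array([onz(c,np.array(u)/1.25,.008)[:2] for u in l])
    g=least_squares(lambda p:np.hypot(*(q-p[:2]).T)-.067,q.mean(0));print('board',g.x.round(4),g.fun.round(4))
save('w0.png',C['wrist'])
s=arm.get_state();print(R.from_rotvec(s['ee_rot']).as_matrix().round(3)); o,d=ray(C['wrist'],(320,200));print(o,d,s['tool_pos'])
```

```text
grip [ 0.4901 -0.2768  0.1203 -0.2624  0.0357] yaw -15.0
[[ 0.  -0.2]
 [-0.2  0.3]
 [ 0.3 -0.3]
 [-0.   0.4]
 [ 0.2  0.8]
 [ 0.2  0.7]
 [ 1.1  0.9]
 [ 0.4 -0.4]
 [-0.1  0.1]
 [-0.5 -1.1]]
board [ 0.5917 -0.11  ] [-0.0011 -0.0013 -0.0006  0.0013  0.0004]
board [ 0.5933 -0.1081] [ 0.0001 -0.001  -0.0005  0.     -0.002  -0.0033]
[[-0.001  0.322  0.947]
 [-0.002  0.947 -0.322]
 [-1.    -0.002 -0.   ]]
[0.11205814 0.56906826 0.37223403] [ 0.28047311 -0.0911688  -0.95552242] [0.18499831 0.5441297  0.40377491]
```

```bash
cat >> h.py <<'E'
from scipy.spatial.transform import Slerp
GRIP=np.array([.4901,-.2768,.1203])
JAR=np.array([.5835,.2779]);BOARD=np.array([.5925,-.109])
def toolR(az,lean):
    # lean deg: tool x leans forward (toward az) from straight down
    a,l=np.radians([az,lean]);u=np.array([np.cos(a),np.sin(a),0]);k=np.array([0,0,1.])
    x=np.sin(l)*u-np.cos(l)*k;y=np.cos(l)*u+np.sin(l)*k
    return np.column_stack([x,y,np.cross(x,y)])
def now():
    s=arm.get_state();return s,s['tool_pos'],R.from_rotvec(s['ee_rot'])
def plan(wps,step=.045,dang=9,g=None,start=None):
    """wps: (pos,Rmat[,n]) -> prints rows"""
    s,p,r=now()
    if start is not None:p,r=start
    rows=[]
    for w in wps:
        P,Q=np.array(w[0]),R.from_matrix(w[1]);n=w[2] if len(w)>2 else 0
        a=np.degrees((r.inv()*Q).magnitude());n=max(n,int(np.ceil(max(np.linalg.norm(P-p)/step,a/dang))),1)
        sl=Slerp([0,1],R.concatenate([r,Q]));pp,rr=p,r
        for i in range(1,n+1):
            np_,nr=p+(P-p)*i/n,sl(i/n)
            rows.append([(rr.inv().apply(np_-pp)*1000).round(1).tolist(),np.degrees((rr.inv()*nr).as_rotvec()).round(2).tolist(),g]);pp,rr=np_,nr
        p,r=P,Q
    print(len(rows));print(rows)
def st():
    s,p,r=now();M=r.as_matrix();print('t',s['time_s'],'p',p.round(4),'q',s['q'].round(3),'F',s['wrist_force'].round(1),'T',s['torque'].round(2),'op',round(float(s['opening']),4))
    y=M[:,1];print('az',np.degrees(np.arctan2(y[1],y[0])).round(2),'lean',np.degrees(np.arctan2(y[2],np.hypot(*y[:2]))).round(2),'z.z',M[2,2].round(4),'gp',(p+.155*M[:,0]).round(4))
E
python3 - <<'E'
from h import *
Rt=toolR(-15,20);T0=GRIP-.155*Rt[:,0];pre=T0-.09*Rt[:,0]
mid=[.45,.22,.40]
plan([(mid,toolR(25,5)),(pre,Rt)],g=1)
E
```

```text
21
[[[0.4, -22.2, 35.5], [4.62, -0.2, 0.48], 1], [[0.4, -19.2, 37.2], [4.62, -0.2, 0.48], 1], [[0.3, -16.2, 38.6], [4.62, -0.2, 0.48], 1], [[0.4, -13.0, 39.8], [4.62, -0.2, 0.48], 1], [[0.4, -9.8, 40.7], [4.62, -0.2, 0.48], 1], [[0.5, -6.5, 41.4], [4.62, -0.2, 0.48], 1], [[0.6, -3.1, 41.7], [4.62, -0.2, 0.48], 1], [[0.7, 0.3, 41.9], [4.62, -0.2, 0.48], 1], [[0.9, 3.6, 41.7], [4.62, -0.2, 0.48], 1], [[1.1, 7.0, 41.3], [4.62, -0.2, 0.48], 1], [[2.6, -21.9, 37.6], [3.56, -0.79, 1.31], 1], [[2.6, -19.6, 38.8], [3.56, -0.79, 1.31], 1], [[2.8, -17.2, 39.9], [3.56, -0.79, 1.31], 1], [[3.0, -14.8, 40.9], [3.56, -0.79, 1.31], 1], [[3.2, -12.3, 41.7], [3.56, -0.79, 1.31], 1], [[3.5, -9.8, 42.3], [3.56, -0.79, 1.31], 1], [[3.9, -7.2, 42.8], [3.56, -0.79, 1.31], 1], [[4.4, -4.6, 43.1], [3.56, -0.79, 1.31], 1], [[4.9, -2.0, 43.3], [3.56, -0.79, 1.31], 1], [[5.5, 0.5, 43.2], [3.56, -0.79, 1.31], 1], [[6.1, 3.1, 43.0], [3.56, -0.79, 1.31], 1]]
```

Emit:
play_rows([
  [[0, -22, 35.5], [4.6, -0.2, 0.5], 1],
  [[0, -19, 37], [4.6, -0.2, 0.5], 1],
  [[0, -16, 38.5], [4.6, -0.2, 0.5], 1],
  [[0, -13, 40], [4.6, -0.2, 0.5], 1],
  [[0, -10, 41], [4.6, -0.2, 0.5], 1],
  [[0, -6.5, 41.5], [4.6, -0.2, 0.5], 1],
  [[0, -3, 42], [4.6, -0.2, 0.5], 1],
  [[0.5, 0, 42], [4.6, -0.2, 0.5], 1],
  [[1, 3.5, 42], [4.6, -0.2, 0.5], 1],
  [[1, 7, 41], [4.6, -0.2, 0.5], 1],
], force=80)

```text
time_s: 1.4
tool_pos: [0.4524, 0.2086, 0.3995]
ee_rot: [0.949, 1.33, -0.827]
wrist_force: [0.4, 0.4, -0.8]
opening: 0.0855
```

Run:
```python
from h import *
st()
Rt=toolR(-15,20);T0=GRIP-.155*Rt[:,0];pre=T0-.09*Rt[:,0]
plan([(pre,Rt)],g=1)
```

```text
t 1.4 p [0.4524 0.2086 0.3995] q [ 0.254  0.019  1.761  0.016  1.274 -0.17 ] F [ 0.4  0.4 -0.8] T [ 0.01  0.03 -0.01] op 0.0855
az 24.04 lean 5.08 z.z -0.001 gp [0.4648 0.2144 0.2451]
11
[[[2.6, -21.1, 36.9], [3.47, -0.78, 1.31], 1], [[2.6, -18.9, 38.1], [3.47, -0.78, 1.31], 1], [[2.7, -16.6, 39.1], [3.47, -0.78, 1.31], 1], [[2.9, -14.2, 40.0], [3.47, -0.78, 1.31], 1], [[3.2, -11.9, 40.8], [3.47, -0.78, 1.31], 1], [[3.5, -9.4, 41.4], [3.47, -0.78, 1.31], 1], [[3.9, -7.0, 41.8], [3.47, -0.78, 1.31], 1], [[4.3, -4.6, 42.1], [3.47, -0.78, 1.31], 1], [[4.8, -2.1, 42.3], [3.47, -0.78, 1.31], 1], [[5.3, 0.3, 42.2], [3.47, -0.78, 1.31], 1], [[6.0, 2.8, 42.1], [3.47, -0.78, 1.31], 1]]
```

Run:
```python
from h import *
import pickle
c=cam('wrist');pickle.dump(c,open('w1.pkl','wb'));save('w1.png',c)
print(proj(c,[[*JAR,.085],[.6076,.281,.02]]))
```

```text
[[427.35113761 179.58554067]
 [420.92031635 173.44418014]]
```

View pics/w1.png

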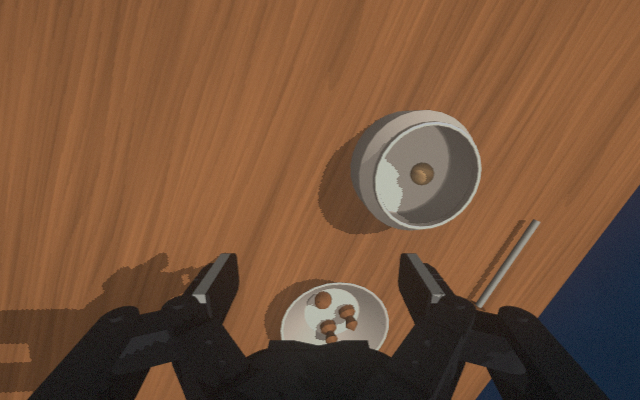

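Emit:
play_rows([
  [[2.5, -21, 37], [3.5, -0.8, 1.3], 1],
  [[2.5, -19, 38], [3.5, -0.8, 1.3], 1],
  [[2.5, -16.5, 39], [3.5, -0.8, 1.3], 1],
  [[3, -14, 40], [3.5, -0.8, 1.3], 1],
  [[3, -12, 41], [3.5, -0.8, 1.3], 1],
  [[3.5, -9.5, 41.5], [3.5, -0.8, 1.3], 1],
  [[4, -7, 42], [3.5, -0.8, 1.3], 1],
  [[4.5, -4.5, 42], [3.5, -0.8, 1.3], 1],
  [[5, -2, 42], [3.5, -0.8, 1.3], 1],
  [[5, 0, 42], [3.5, -0.8, 1.3], 1],
  [[6, 3, 42], [3.5, -0.8, 1.3], 1],
])

```text
time_s: 2.82
tool_pos: [0.4016, -0.2689, 0.3499]
ee_rot: [1.519, 0.752, -1.159]
wrist_force: [-0.0, -0.2, 0.2]
opening: 0.0854
```

Run:
```python
from h import *
import pickle
st()
Rt=toolR(-15,20);T0=GRIP-.155*Rt[:,0];pre=T0-.09*Rt[:,0]
plan([(pre,Rt,2)],g=1)
c=cam('wrist');pickle.dump(c,open('w2.pkl','wb'));save('w2.png',c)
print(proj(c,GRIP+R.from_euler('z',-15,degrees=True).apply([-.0096,0,.0263])))
```

```text
t 2.825 p [ 0.4016 -0.2689  0.3499] q [-0.822 -0.03   1.938  0.222  0.93  -0.638] F [-0.  -0.2  0.2] T [0.05 0.15 0.03] op 0.0854
az -16.61 lean 20.64 z.z 0.0026 gp [ 0.4539 -0.2849  0.2049]
2
[[[0.3, 1.6, -7.7], [-0.76, 0.36, -0.32], 1], [[0.3, 1.7, -7.6], [-0.76, 0.36, -0.32], 1]]
[[318.52730156 203.21082955]]
```

View pics/w2.png

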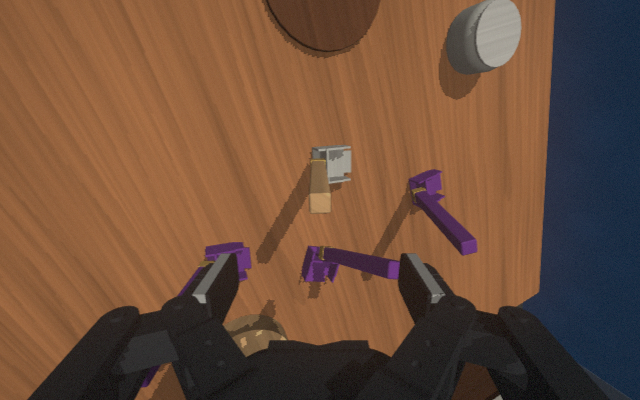

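Wrist views: ball at (422,173), mouth centre about (428,176), against predictions of (421,173) and (427,180). Handle cap at (320,202) against (318.5,203). All agree. I'll check clearance to the purple handle ends.

Run:
```python
from h import *
import pickle
C=pickle.load(open('c0.pkl','rb'));w=pickle.load(open('w2.pkl','rb'))
Rt=toolR(-15,20);T0=GRIP-.155*Rt[:,0]
x,e=tri([ray(C['top'],(573/1.25,264/1.25)),ray(C['scene'],(297/1.25,370/1.25)),ray(w,(399,269))])
print(x,e,'in tool frame at grasp',Rt.T@(x-T0))
plan([(T0-.09*Rt[:,0],Rt,2),(T0,Rt,5)],g=1)
```

```text
[ 0.52964202 -0.36188715  0.14710051] [0.002041625708005776, 0.0019930817919339627, 0.003119780096140996] in tool frame at grasp [0.15041113 0.06575162 0.07195365]
7
[[[0.1, 1.2, -9.7], [-0.85, 0.53, -0.37], 1], [[0.2, 1.4, -9.7], [-0.85, 0.53, -0.37], 1], [[18.0, -0.0, 0.0], [0.0, 0.0, 0.0], 1], [[18.0, 0.0, -0.0], [0.0, 0.0, 0.0], 1], [[18.0, -0.0, 0.0], [0.0, 0.0, 0.0], 1], [[18.0, 0.0, -0.0], [0.0, 0.0, 0.0], 1], [[18.0, -0.0, 0.0], [0.0, 0.0, 0.0], 1]]
```

Emit:
play_rows([
  [[0, 1.3, -9.7], [-0.85, 0.5, -0.4], 1],
  [[0, 1.3, -9.7], [-0.85, 0.5, -0.4], 1],
  [[0, 0, 0], [0, 0, 0], 1],
])

```text
time_s: 3.25
tool_pos: [0.4091, -0.2533, 0.3499]
ee_rot: [1.502, 0.788, -1.146]
wrist_force: [-0.3, 1.1, 0.4]
opening: 0.0851
```

Run:
```python
from h import *
st()
Rt=toolR(-15,20);T0=GRIP-.155*Rt[:,0]
plan([(T0-.05*Rt[:,0],Rt,3),(T0,Rt,4)],g=1)
```

```text
t 3.25 p [ 0.4091 -0.2533  0.3499] q [-0.786 -0.031  1.937  0.212  0.946 -0.625] F [-0.3  1.1  0.4] T [0.1  0.16 0.01] op 0.0851
az -14.92 lean 19.74 z.z -0.0014 gp [ 0.4598 -0.2665  0.204 ]
7
[[[13.2, 0.3, 0.6], [0.03, -0.04, 0.09], 1], [[13.2, 0.3, 0.6], [0.03, -0.04, 0.09], 1], [[13.2, 0.3, 0.6], [0.03, -0.04, 0.09], 1], [[12.5, 0.0, -0.0], [0.0, 0.0, 0.0], 1], [[12.5, -0.0, 0.0], [0.0, 0.0, 0.0], 1], [[12.5, -0.0, 0.0], [0.0, 0.0, 0.0], 1], [[12.5, 0.0, -0.0], [0.0, 0.0, 0.0], 1]]
```

Emit:
play_rows([
  [[13, 0.3, 0.6], [0, 0, 0.1], 1],
  [[13, 0.3, 0.6], [0, 0, 0.1], 1],
  [[13, 0.3, 0.6], [0, 0, 0.1], 1],
  [[12.5, 0, 0], [0, 0, 0], 1],
  [[12.5, 0, 0], [0, 0, 0], 1],
  [[12.5, 0, 0], [0, 0, 0], 1],
  [[12.5, 0, 0], [0, 0, 0], 1],
  [[0, 0, 0], [0, 0, 0], 1],
])

```text
time_s: 4.25
tool_pos: [0.4411, -0.2616, 0.2591]
ee_rot: [1.502, 0.788, -1.141]
wrist_force: [0.3, 0.0, 0.5]
opening: 0.0856
```

Run:
```python
from h import *
st()
Rt=toolR(-15,20);T0=GRIP-.155*Rt[:,0]
plan([(T0,Rt)],g=1)
```

```text
t 4.25 p [ 0.4411 -0.2616  0.2591] q [-0.75   0.173  1.938  0.245  0.738 -0.651] F [0.3 0.  0.5] T [0.08 0.16 0.1 ] op 0.0856
az -14.76 lean 19.91 z.z -0.0024 gp [ 0.4923 -0.2747  0.1134]
1
[[[-7.0, 0.6, 2.0], [0.23, -0.23, 0.09], 1]]
```

Emit:
play_rows([
  [[-7, 0.6, 2], [0.2, -0.2, 0.1], 1],
  [[0, 0, 0], [0, 0, 0], 1],
  [[0, 0, 0], [0, 0, 0], -1],
  [[0, 0, 0], [0, 0, 0], -1],
  [[0, 0, 0], [0, 0, 0], -1],
  [[0, 0, 0], [0, 0, 0], -1],
  [[0, 0, 0], [0, 0, 0], -1],
  [[0, 0, 0], [0, 0, 0], -1],
], force=90)

```text
time_s: 5.25
tool_pos: [0.4389, -0.2636, 0.2682]
ee_rot: [1.502, 0.779, -1.143]
wrist_force: [-0.3, 0.2, 0.9]
opening: 0.0154
```

Run:
```python
from h import *
st()
```

```text
t 5.25 p [ 0.4389 -0.2636  0.2682] q [-0.756  0.155  1.937  0.24   0.751 -0.646] F [-0.3  0.2  0.9] T [0.02 0.12 0.01] op 0.0154
az -14.96 lean 20.18 z.z 0.0015 gp [ 0.4905 -0.2776  0.1227]
```

```bash
cat >> h.py <<'E'
p0=np.array([.4389,-.2636,.2682]);R0=R.from_rotvec([1.502,.779,-1.143]).as_matrix()
OFF=R0.T@(GRIP-p0);OFF[1]=0
NOSE=np.array([.0858,0,-.1135]);BOWL=np.array([.0648,0,-.103]);BASE=np.array([.0628,0,-.1205])
def pose(pt,W,az,pitch):
    """tool pose putting scoop-frame point pt at world W"""
    Rs=R.from_euler('ZY',[az,pitch],degrees=True).as_matrix()
    G=np.array(W)-Rs@pt;Rt=toolR(az,20-pitch);return G-Rt@OFF,Rt
def where(pt):
    s,p,r=now();M=r.as_matrix();G=p+M@OFF
    Rs=M@toolR(0,20).T
    return G+Rs@pt,np.degrees(R.from_matrix(Rs).as_euler('ZYX')).round(2)
def jarN(sv,z,az=10,lat=0):
    a=np.radians(az);return [JAR[0]+sv*np.cos(a)-lat*np.sin(a),JAR[1]+sv*np.sin(a)+lat*np.cos(a),z]
def insJ(pt,az=10):
    w,e=where(pt);d=w[:2]-JAR;a=np.radians(az);print('nose s',(d@[np.cos(a),np.sin(a)]).round(4),'lat',(d@[-np.sin(a),np.cos(a)]).round(4),'z',w[2].round(4),'yaw,pitch,roll',e)
E
python3 - <<'E'
from h import *
print(OFF)
s,p,r=now()
plan([(p+[0,0,.14],r.as_matrix(),5),pose(NOSE,[.60,-.05,.15],-3,10),pose(NOSE,jarN(.003,.13),10,24)],step=.04,dang=5,g=-1)
E
```

```text
[ 0.15705916  0.         -0.00074761]
20
[[[-26.3, 9.7, 0.0], [0.0, 0.0, 0.0], -1], [[-26.3, 9.7, 0.0], [0.0, 0.0, 0.0], -1], [[-26.3, 9.7, 0.0], [0.0, 0.0, 0.0], -1], [[-26.3, 9.7, 0.0], [0.0, 0.0, 0.0], -1], [[-26.3, 9.7, 0.0], [0.0, 0.0, 0.0], -1], [[-3.1, 3.0, -38.0], [-1.93, 0.53, -1.69], -1], [[-2.8, 4.2, -37.9], [-1.93, 0.53, -1.69], -1], [[-2.6, 5.4, -37.8], [-1.93, 0.53, -1.69], -1], [[-2.4, 6.6, -37.6], [-1.93, 0.53, -1.69], -1], [[-2.3, 7.8, -37.4], [-1.93, 0.53, -1.69], -1], [[-2.2, 8.9, -37.1], [-1.93, 0.53, -1.69], -1], [[1.5, 4.3, -35.8], [-1.45, 0.08, -1.55], -1], [[1.4, 5.3, -35.7], [-1.45, 0.08, -1.55], -1], [[1.3, 6.2, -35.6], [-1.45, 0.08, -1.55], -1], [[1.1, 7.2, -35.4], [-1.45, 0.08, -1.55], -1], [[1.0, 8.1, -35.2], [-1.45, 0.08, -1.55], -1], [[0.8, 9.0, -35.0], [-1.45, 0.08, -1.55], -1], [[0.6, 9.9, -34.7], [-1.45, 0.08, -1.55], -1], [[0.3, 10.8, -34.5], [-1.45, 0.08, -1.55], -1], [[0.1, 11.6, -34.2], [-1.45, 0.08, -1.55], -1]]
```

Emit:
play_rows([
  [[-13, 5, 0], [0, 0, 0], -1],
  [[-26, 9.7, 0], [0, 0, 0], -1],
  [[-26, 9.7, 0], [0, 0, 0], -1],
  [[-26, 9.7, 0], [0, 0, 0], -1],
  [[-26, 9.7, 0], [0, 0, 0], -1],
  [[-13, 5, 0], [0, 0, 0], -1],
  [[-3, 3, -38], [-1.9, 0.5, -1.7], -1],
  [[-3, 4, -38], [-1.9, 0.5, -1.7], -1],
  [[-2.5, 5.5, -38], [-1.9, 0.5, -1.7], -1],
  [[-2.5, 6.5, -37.5], [-1.9, 0.5, -1.7], -1],
  [[-2.5, 8, -37.5], [-1.9, 0.5, -1.7], -1],
  [[-2, 9, -37], [-1.9, 0.5, -1.7], -1],
])

```text
time_s: 6.75
tool_pos: [0.5094, -0.0412, 0.4379]
ee_rot: [1.319, 1.054, -1.131]
wrist_force: [0.3, 0.3, -0.5]
opening: 0.0146
```

Run:
```python
from h import *
st();print(where(NOSE))
plan([pose(NOSE,jarN(.003,.13),10,24)],step=.036,dang=5,g=-1)
```

```text
t 6.75 p [ 0.5094 -0.0412  0.4379] q [-0.259 -0.006  1.709  0.032  1.277 -0.208] F [ 0.3  0.3 -0.5] T [0.02 0.1  0.06] op 0.0146
az -3.28 lean 9.43 z.z 0.0022 gp [ 0.5347 -0.043   0.285 ]
(array([ 0.59851469, -0.04625419,  0.15562007]), array([-3.32, 10.57, -0.13]))
9
[[[2.0, 4.0, -35.3], [-1.48, 0.08, -1.48], -1], [[1.9, 4.9, -35.2], [-1.48, 0.08, -1.48], -1], [[1.8, 5.9, -35.1], [-1.48, 0.08, -1.48], -1], [[1.7, 6.8, -34.9], [-1.48, 0.08, -1.48], -1], [[1.6, 7.8, -34.7], [-1.48, 0.08, -1.48], -1], [[1.4, 8.7, -34.5], [-1.48, 0.08, -1.48], -1], [[1.2, 9.6, -34.3], [-1.48, 0.08, -1.48], -1], [[1.0, 10.5, -34.0], [-1.48, 0.08, -1.48], -1], [[0.8, 11.4, -33.7], [-1.48, 0.08, -1.48], -1]]
```

Emit:
play_rows([
  [[2, 4, -35.5], [-1.5, 0, -1.5], -1],
  [[2, 5, -35], [-1.5, 0, -1.5], -1],
  [[2, 6, -35], [-1.5, 0, -1.5], -1],
  [[2, 7, -35], [-1.5, 0, -1.5], -1],
  [[1.5, 8, -35], [-1.5, 0, -1.5], -1],
  [[1.5, 9, -34.5], [-1.5, 0, -1.5], -1],
  [[1, 9.5, -34], [-1.5, 0, -1.5], -1],
  [[1, 10.5, -34], [-1.5, 0, -1.5], -1],
  [[1, 11, -28], [-1.5, 0, -1.5], -1],
  [[0, 0, 0], [0, 0, 0], -1],
])

```text
time_s: 8.0
tool_pos: [0.5655, 0.2819, 0.4191]
ee_rot: [1.013, 1.339, -1.14]
wrist_force: [0.2, -0.1, -0.9]
opening: 0.015
```

Run:
```python
from h import *
st();insJ(NOSE)
plan([pose(NOSE,jarN(.003,.13),10,24)],step=.036,dang=5,g=-1)
c=cam('wrist');d=cam('scene')
a=cv2.resize(c['img'][60:360,140:540],None,fx=2,fy=2)[:,:,::-1]
for nm,k in(('w',c),('s',d)):
    Rs=None
    print(nm,proj(k,[where(NOSE+[0,.014,.001])[0],where(NOSE+[0,-.014,.001])[0],where(np.array([-.0096,0,.0263]))[0],[*JAR,.085]]).round(0).tolist())
cv2.imwrite('pics/w3.png',np.vstack([cv2.resize(c['img'],(480,300)),cv2.resize(d['img'][40:240,240:560],(480,300))])[:,:,::-1])
```

```text
t 8.0 p [0.5655 0.2819 0.4191] q [ 0.326  0.343  1.342 -0.     1.546  0.138] F [ 0.2 -0.1 -0.9] T [-0.01 -0.03  0.01] op 0.015
az 10.69 lean -5.01 z.z 0.0123 gp [0.5526 0.2775 0.2647]
nose s -0.0009 lat 0.0044 z 0.1235 yaw,pitch,roll [10.43 25.01 -0.78]
1
[[[-5.9, -1.9, 7.8], [0.7, 0.76, 1.01], -1]]
w [[361.0, 185.0], [359.0, 212.0], [316.0, 310.0], [359.0, 190.0]]
s [[408.0, 115.0], [406.0, 121.0], [405.0, 55.0], [405.0, 131.0]]
```

View pics/w3.png

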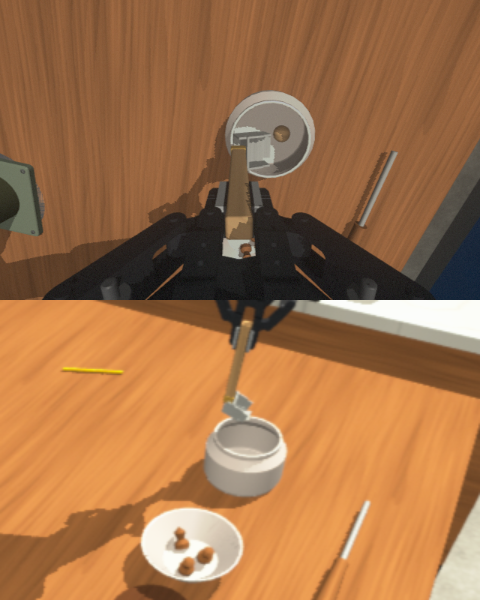

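Run:
```python
from h import *
c=cam('wrist');d=cam('scene');t=cam('top')
pts=[where(NOSE+np.array(o)/1000)[0] for o in([0,14,1],[0,-14,1],[-50,21,15],[-50,-21,15],[-95.4,0,139.8])]
def z(k,x0,y0,w,h,s):
    im=np.ascontiguousarray(cv2.resize(k['img'][y0:y0+h,x0:x0+w],None,fx=s,fy=s,interpolation=cv2.INTER_CUBIC)[:,:,::-1])
    for p in proj(k,pts): cv2.drawMarker(im,tuple(int(v) for v in (p-[x0,y0]+.5)*s),(0,0,255),0,9,1)
    return im
cv2.imwrite('pics/z.png',np.hstack([z(c,290,130,80,60+40,5),z(d,375,45,80,100,5)]))
```

```text
(no output)
```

View pics/z.png

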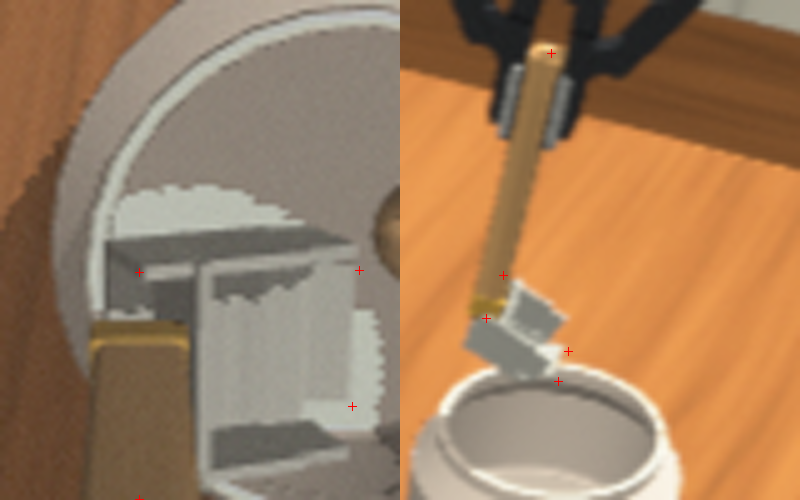

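Emit:
play_rows([
  [[-6, -2, 8], [0.7, 0.8, 1], -1],
  [[0, 0, 0], [0, 0, 0], -1],
])

```text
time_s: 8.5
tool_pos: [0.5657, 0.2689, 0.4278]
ee_rot: [1.049, 1.328, -1.134]
wrist_force: [-0.4, -0.1, -0.6]
opening: 0.0146
```

Run:
```python
from h import *
st();insJ(NOSE)
plan([pose(NOSE,jarN(.003,.105),10,24,),pose(NOSE,jarN(.003,.015),10,24)],step=.012,dang=5,g=-1)
```

```text
t 8.5 p [0.5657 0.2689 0.4278] q [0.303 0.318 1.356 0.01  1.534 0.135] F [-0.4 -0.1 -0.6] T [ 0.04 -0.07  0.01] op 0.0146
az 9.59 lean -3.79 z.z -0.0007 gp [0.5556 0.2673 0.2732]
nose s 0.0032 lat -0.005 z 0.1326 yaw,pitch,roll [ 9.61 23.79  0.04]
11
[[[9.1, 0.9, -1.7], [-0.14, -0.02, -0.07], -1], [[9.1, 0.9, -1.7], [-0.14, -0.02, -0.07], -1], [[9.1, 0.9, -1.7], [-0.14, -0.02, -0.07], -1], [[11.2, 0.8, 0.0], [0.0, 0.0, 0.0], -1], [[11.2, 0.8, 0.0], [0.0, 0.0, 0.0], -1], [[11.2, 0.8, 0.0], [0.0, 0.0, 0.0], -1], [[11.2, 0.8, 0.0], [0.0, 0.0, 0.0], -1], [[11.2, 0.8, 0.0], [0.0, 0.0, 0.0], -1], [[11.2, 0.8, 0.0], [0.0, 0.0, 0.0], -1], [[11.2, 0.8, 0.0], [0.0, 0.0, 0.0], -1], [[11.2, 0.8, 0.0], [0.0, 0.0, 0.0], -1]]
```

Emit:
play_rows([
  [[9, 0.9, -1.5], [-0.1, 0, 0], -1],
  [[9, 0.9, -1.5], [-0.1, 0, 0], -1],
  [[9, 0.9, -1], [-0.1, 0, 0], -1],
  [[11, 0.8, 0], [0, 0, 0], -1],
  [[11, 0.8, 0], [0, 0, 0], -1],
  [[11, 0.8, 0], [0, 0, 0], -1],
  [[11, 0.8, 0], [0, 0, 0], -1],
  [[11, 0.8, 0], [0, 0, 0], -1],
  [[11, 0.8, 0], [0, 0, 0], -1],
  [[8, 0.6, 0], [0, 0, 0], -1],
  [[3, 0, 0], [0, 0, 0], -1],
  [[0, 0, 0], [0, 0, 0], -1],
])

```text
time_s: 10.0
tool_pos: [0.5657, 0.2728, 0.3145]
ee_rot: [1.044, 1.332, -1.132]
wrist_force: [0.0, -0.3, -0.1]
opening: 0.0152
```

Run:
```python
from h import *
st();insJ(NOSE)
plan([pose(NOSE,jarN(.003,.006),10,24)],step=.002,dang=5,g=-1)
```

```text
t 10.0 p [0.5657 0.2728 0.3145] q [0.309 0.417 1.463 0.011 1.329 0.134] F [ 0.  -0.3 -0.1] T [-0.01 -0.04  0.07] op 0.0152
az 9.88 lean -3.95 z.z -0.0008 gp [0.5551 0.2711 0.1598]
nose s 0.0031 lat -0.0009 z 0.0192 yaw,pitch,roll [ 9.89 23.95  0.05]
7
[[[1.9, 0.2, -0.2], [-0.02, -0.01, -0.01], -1], [[1.9, 0.2, -0.2], [-0.02, -0.01, -0.01], -1], [[1.9, 0.2, -0.2], [-0.02, -0.01, -0.01], -1], [[1.9, 0.2, -0.2], [-0.02, -0.01, -0.01], -1], [[1.9, 0.2, -0.2], [-0.02, -0.01, -0.01], -1], [[1.9, 0.2, -0.2], [-0.02, -0.01, -0.01], -1], [[1.9, 0.2, -0.2], [-0.02, -0.01, -0.01], -1]]
```

Descend gently to contact.

Emit:
play_rows([
  [[2, 0.2, -0.2], [0, 0, 0], -1],
  [[2, 0.2, -0.2], [0, 0, 0], -1],
  [[2, 0.2, -0.2], [0, 0, 0], -1],
  [[2, 0.2, 0], [0, 0, 0], -1],
  [[1.5, 0.1, 0], [0, 0, 0], -1],
  [[1.5, 0.1, 0], [0, 0, 0], -1],
  [[0, 0, 0], [0, 0, 0], -1],
])

```text
time_s: 10.88
tool_pos: [0.5663, 0.2737, 0.3041]
ee_rot: [1.046, 1.331, -1.13]
wrist_force: [0.3, 0.4, -1.1]
opening: 0.0149
```

Run:
```python
from h import *
st();insJ(NOSE)
```

```text
t 10.875 p [0.5663 0.2737 0.3041] q [0.31  0.43  1.469 0.011 1.309 0.135] F [ 0.3  0.4 -1.1] T [-0.   -0.01 -0.02] op 0.0149
az 9.88 lean -3.8 z.z -0.0012 gp [0.5561 0.2722 0.1495]
nose s 0.0046 lat -0.0 z 0.0089 yaw,pitch,roll [ 9.91 23.8   0.08]
```

Emit:
play_rows([
  [[1.2, 0, 0], [0, 0, 0], -1],
  [[1.2, 0, 0], [0, 0, 0], -1],
  [[1.2, 0, 0], [0, 0, 0], -1],
  [[0, 0, 0], [0, 0, 0], -1],
])

```text
time_s: 11.38
tool_pos: [0.5661, 0.2737, 0.3004]
ee_rot: [1.046, 1.331, -1.13]
wrist_force: [-0.1, -0.2, -1.4]
opening: 0.0148
```

Run:
```python
from h import *
st();insJ(NOSE)
```

```text
t 11.375 p [0.5661 0.2737 0.3004] q [0.31  0.433 1.472 0.011 1.301 0.135] F [-0.1 -0.2 -1.4] T [-0.01 -0.04 -0.03] op 0.0148
az 9.88 lean -3.79 z.z -0.0012 gp [0.556  0.2721 0.1457]
nose s 0.0044 lat -0.0001 z 0.0052 yaw,pitch,roll [ 9.91 23.79  0.08]
```

Emit:
play_rows([
  [[1, 0, 0], [0, 0, 0], -1],
  [[1, 0, 0], [0, 0, 0], -1],
  [[0, 0, 0], [0, 0, 0], -1],
])

```text
time_s: 11.75
tool_pos: [0.5662, 0.2738, 0.2999]
ee_rot: [1.047, 1.33, -1.129]
wrist_force: [-0.2, -0.9, -1.2]
opening: 0.015
```

Emit:
play_rows([
  [[1, 0, 0], [0, 0, 0], -1],
  [[0, 0, 0], [0, 0, 0], -1],
])

```text
time_s: 12.0
tool_pos: [0.5663, 0.274, 0.2999]
ee_rot: [1.047, 1.33, -1.128]
wrist_force: [-0.8, 0.3, 0.4]
opening: 0.0152
```

Run:
```python
from h import *
st();insJ(NOSE)
```

```text
t 12.0 p [0.5663 0.274  0.2999] q [0.311 0.434 1.473 0.011 1.298 0.135] F [-0.8  0.3  0.4] T [-0.07  0.03 -0.  ] op 0.0152
az 9.89 lean -3.67 z.z -0.0017 gp [0.5564 0.2725 0.1452]
nose s 0.0053 lat 0.0003 z 0.0047 yaw,pitch,roll [ 9.93 23.67  0.11]
```

Emit:
play_rows([
  [[-0.1, 5.5, 0], [0, 0, 0], -1],
  [[-0.1, 5.5, 0], [0, 0, 0], -1],
  [[-0.1, 5.5, 0], [0, 0, 0], -1],
  [[-0.1, 5.5, 0], [0, 0, 0], -1],
  [[-0.1, 5.5, 0], [0, 0, 0], -1],
  [[-0.1, 5.5, 0], [0, 0, 0], -1],
  [[0, 0, 0], [0, 0, 0], -1],
])

```text
time_s: 12.88
tool_pos: [0.6018, 0.2804, 0.2999]
ee_rot: [1.049, 1.329, -1.127]
wrist_force: [0.3, 0.2, 3.2]
opening: 0.015
```

Run:
```python
from h import *
st();insJ(NOSE)
```

```text
t 12.875 p [0.6018 0.2804 0.2999] q [0.303 0.501 1.375 0.011 1.328 0.128] F [0.3 0.2 3.2] T [ 0.    0.04 -0.09] op 0.015
az 9.88 lean -3.58 z.z -0.0025 gp [0.5922 0.2791 0.1452]
nose s 0.0418 lat 0.0007 z 0.0048 yaw,pitch,roll [ 9.93 23.58  0.16]
```

Emit:
play_rows([
  [[-0.2, 5.5, 0], [0, 0, 0], -1],
  [[-0.2, 5.5, 0], [0, 0, 0], -1],
  [[-0.2, 5.5, 0], [0, 0, 0], -1],
  [[-0.2, 3, 0], [0, 0, 0], -1],
  [[0, 0, 0], [0, 0, 0], -1],
])

```text
time_s: 13.5
tool_pos: [0.6216, 0.284, 0.2999]
ee_rot: [1.048, 1.33, -1.128]
wrist_force: [-1.1, -0.3, 3.4]
opening: 0.0148
```

Run:
```python
from h import *
st();insJ(NOSE)
a,b,d=cam('wrist'),cam('top'),cam('scene')
z=lambda k,x0,y0,w,h,W,H:cv2.resize(k['img'][y0:y0+h,x0:x0+w],(W,H),interpolation=cv2.INTER_CUBIC)
print(proj(a,[*JAR,.085]),proj(d,[*JAR,.085]))
x,y=proj(a,[*JAR,.085])[0].astype(int)
y0=max(0,min(250,y-75));x0=max(0,min(440,x-100))
cv2.imwrite('pics/s1.png',np.vstack([z(a,x0,y0,200,150,400,300),z(d,355,90,100,75,400,300)])[:,:,::-1])
```

```text
t 13.5 p [0.6216 0.284  0.2999] q [0.3   0.54  1.316 0.011 1.349 0.125] F [-1.1 -0.3  3.4] T [-0.06  0.24 -0.02] op 0.0148
az 9.89 lean -3.67 z.z -0.0026 gp [0.6117 0.2827 0.1452]
nose s 0.0615 lat 0.0008 z 0.0048 yaw,pitch,roll [ 9.95 23.67  0.16]
[[283.06888228 226.71522199]] [[405.15808113 130.93087927]]
```

View pics/s1.png

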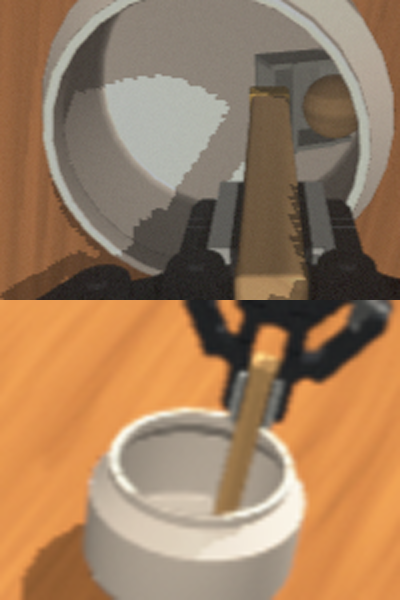

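Ball sits between the scoop's side walls, at about wrist (347,203). Computing how far the nose is under it, then pushing a little further.

```bash
cat > b.py <<'E'
from h import *
def ballpos(c,uv,z=.0216):
    w=onz(c,uv,z);d=w[:2]-JAR;a=np.radians(10);return (d@[np.cos(a),np.sin(a)]).round(4),(d@[-np.sin(a),np.cos(a)]).round(4)
E
python3 - <<'E'
from b import *
c=cam('wrist');print(ballpos(c,(347,203.5)),ballpos(c,(347,203.5),.024));insJ(NOSE)
E
```

```text
(np.float64(0.0483), np.float64(-0.0017)) (np.float64(0.0482), np.float64(-0.001))
nose s 0.0614 lat 0.0008 z 0.0047 yaw,pitch,roll [ 9.95 23.66  0.16]
```

Emit:
play_rows([
  [[-0.2, 3, 0], [0, 0, 0], -1],
  [[-0.2, 3, 0], [0, 0, 0], -1],
  [[0, 0, 0], [0, 0, 0], -1],
])

```text
time_s: 14.08
tool_pos: [0.6268, 0.285, 0.2999]
ee_rot: [1.046, 1.333, -1.13]
wrist_force: [-1.8, -0.3, 4.0]
opening: 0.0149
```

Run:
```python
from b import *
st();insJ(NOSE)
c=cam('wrist')
hsv=c['img'][130:280,300:420].copy()
cv2.imwrite('pics/s2.png',cv2.resize(hsv,None,fx=5,fy=4*5//4)[:600,:,::-1])
```

```text
t 14.075 p [0.6268 0.285  0.2999] q [0.299 0.551 1.299 0.011 1.358 0.124] F [-1.8 -0.3  4. ] T [-0.1   0.44 -0.01] op 0.0149
az 9.9 lean -3.88 z.z -0.0024 gp [0.6164 0.2836 0.1453]
nose s 0.0658 lat 0.0009 z 0.0047 yaw,pitch,roll [ 9.95 23.88  0.15]
```

Run:
```python
from b import *
w=[pose(NOSE,jarN(.063-.001*i,.0055+.0008*i,10),10,23.9-2.0*i)+(1,) for i in range(1,7)]
plan(w,g=-1)
```

```text
6
[[[0.3, -13.9, 0.3], [-0.1, -0.14, 1.97], -1], [[0.9, -11.2, 0.0], [0.0, -0.0, 2.0], -1], [[0.8, -11.2, -0.0], [-0.0, -0.0, 2.0], -1], [[0.8, -11.2, 0.0], [0.0, -0.0, 2.0], -1], [[0.8, -11.1, -0.0], [-0.0, -0.0, 2.0], -1], [[0.7, -11.1, -0.0], [0.0, -0.0, 2.0], -1]]
```

Emit:
play_rows([
  [[-0.5, -11, 0], [0, 0, 2], -1],
  [[0.5, -11, 0], [0, 0, 2], -1],
  [[0.8, -11, 0], [0, 0, 2], -1],
  [[0.8, -11, 0], [0, 0, 2], -1],
  [[0.8, -11, 0], [0, 0, 2], -1],
  [[0, 0, 0], [0, 0, 0], -1],
])

```text
time_s: 14.88
tool_pos: [0.5728, 0.2753, 0.2942]
ee_rot: [1.144, 1.209, -0.992]
wrist_force: [-1.6, -0.1, 3.8]
opening: 0.0152
```

Run:
```python
from b import *
st();insJ(NOSE)
_,e=where(NOSE);p0_=e[1]
n=7
w=[pose(NOSE,jarN(.057-.0015*i,.010+.0016*i,10),10,p0_-(p0_+2)*i/n)+(1,) for i in range(1,n+1)]
plan(w,g=-1)
```

```text
t 14.875 p [0.5728 0.2753 0.2942] q [ 0.315  0.406  1.527 -0.016  1.093  0.149] F [-1.6 -0.1  3.8] T [-0.1   0.3   0.01] op 0.0152
az 9.87 lean 6.69 z.z -0.0027 gp [0.5905 0.2788 0.1403]
nose s 0.0647 lat 0.0007 z 0.0081 yaw,pitch,roll [ 9.92 13.31  0.16]
7
[[[-2.8, -19.9, 0.1], [-0.13, -0.14, 2.18], -1], [[-0.0, -12.4, 0.0], [-0.0, 0.0, 2.19], -1], [[-0.0, -12.3, -0.0], [0.0, 0.0, 2.19], -1], [[-0.1, -12.2, -0.0], [-0.0, -0.0, 2.19], -1], [[-0.1, -12.2, -0.0], [0.0, 0.0, 2.19], -1], [[-0.2, -12.1, 0.0], [-0.0, 0.0, 2.19], -1], [[-0.2, -12.0, 0.0], [0.0, 0.0, 2.19], -1]]
```

Emit:
play_rows([
  [[-2.5, -16, 0], [0, 0, 2.2], -1],
  [[-0.5, -13, 0], [0, 0, 2.2], -1],
  [[0, -12.5, 0], [0, 0, 2.2], -1],
  [[0, -12, 0], [0, 0, 2.2], -1],
  [[0, -12, 0], [0, 0, 2.2], -1],
  [[0, 0, 0], [0, 0, 0], -1],
])

```text
time_s: 15.62
tool_pos: [0.5089, 0.263, 0.2787]
ee_rot: [1.233, 1.078, -0.851]
wrist_force: [1.0, 0.1, -1.2]
opening: 0.0149
```

Run:
```python
from b import *
st();insJ(NOSE)
_,e=where(NOSE);p0_=e[1]
w=[pose(NOSE,jarN(.046,.022,10),10,-2)+(3,)]
plan(w,g=-1)
a=cam('wrist');k=[int(v) for v in proj(a,where(BOWL)[0])[0]];print(k)
y0=max(0,min(250,k[1]-75));x0=max(0,min(440,k[0]-100))
cv2.imwrite('pics/s3.png',cv2.resize(a['img'][y0:y0+150,x0:x0+200],None,fx=3,fy=3)[:,:,::-1])
```

```text
t 15.625 p [0.5089 0.263  0.2787] q [ 0.338  0.267  1.766 -0.067  0.809  0.207] F [ 1.   0.1 -1.2] T [-0.02  0.22  0.01] op 0.0149
az 9.77 lean 17.47 z.z -0.0013 gp [0.5548 0.2711 0.1309]
nose s 0.0519 lat -0.0011 z 0.0117 yaw,pitch,roll [9.8  2.53 0.08]
3
[[[-2.5, -8.5, -0.3], [-0.07, -0.0, 1.51], -1], [[-2.7, -8.4, -0.3], [-0.07, -0.0, 1.51], -1], [[-2.9, -8.4, -0.3], [-0.07, -0.0, 1.51], -1]]
[345, 201]
```

View pics/s3.png

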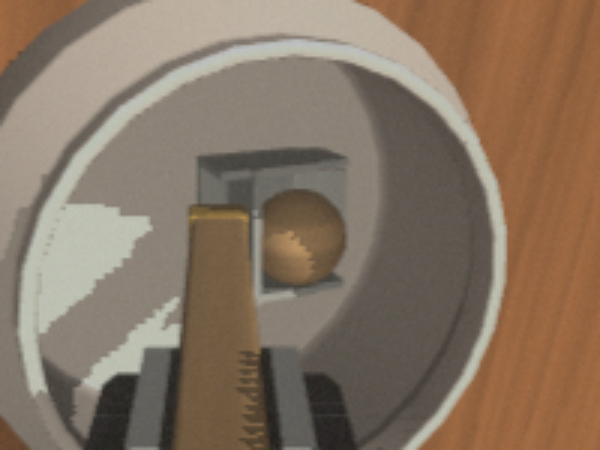

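Ball sits in the bowl, at crop (302,237), between the walls. Level fully and lift.

Emit:
play_rows([
  [[-2.5, -8, 0], [0, 0, 1.5], -1],
  [[-2.5, -8, 0], [0, 0, 1.5], -1],
  [[-3, -7, 0], [0, 0, 0.8], -1],
  [[0, 0, 0], [0, 0, 0], -1],
])

```text
time_s: 16.18
tool_pos: [0.4845, 0.2584, 0.278]
ee_rot: [1.263, 1.03, -0.8]
wrist_force: [1.5, 0.3, -1.5]
opening: 0.0149
```

Run:
```python
from b import *
st();insJ(NOSE)
plan([pose(NOSE,jarN(.044,.15,10),10,-1)+(11,)],step=.015,g=-1)
```

```text
t 16.175 p [0.4845 0.2584 0.278 ] q [ 0.349  0.21   1.847 -0.097  0.719  0.241] F [ 1.5  0.3 -1.5] T [ 0.01  0.27 -0.03] op 0.0149
az 9.72 lean 21.37 z.z -0.001 gp [0.5402 0.2681 0.1337]
nose s 0.0449 lat -0.0016 z 0.0204 yaw,pitch,roll [ 9.74 -1.37  0.06]
11
[[[-11.0, 4.4, -0.1], [-0.02, 0.0, -0.03], -1], [[-11.0, 4.4, -0.1], [-0.02, 0.0, -0.03], -1], [[-11.0, 4.4, -0.1], [-0.02, 0.0, -0.03], -1], [[-11.0, 4.4, -0.1], [-0.02, 0.0, -0.03], -1], [[-11.0, 4.4, -0.1], [-0.02, 0.0, -0.03], -1], [[-11.0, 4.4, -0.1], [-0.02, 0.0, -0.03], -1], [[-11.0, 4.4, -0.1], [-0.02, 0.0, -0.03], -1], [[-11.0, 4.3, -0.1], [-0.02, 0.0, -0.03], -1], [[-11.0, 4.3, -0.1], [-0.02, 0.0, -0.03], -1], [[-11.1, 4.3, -0.1], [-0.02, 0.0, -0.03], -1], [[-11.1, 4.3, -0.1], [-0.02, 0.0, -0.03], -1]]
```

Emit:
play_rows([
  [[-4, 1.6, 0], [0, 0, 0], -1],
  [[-8, 3.2, 0], [0, 0, 0], -1],
  [[-11, 4.4, 0], [0, 0, 0], -1],
  [[-11, 4.4, 0], [0, 0, 0], -1],
  [[-11, 4.4, 0], [0, 0, 0], -1],
  [[-11, 4.4, 0], [0, 0, 0], -1],
  [[-11, 4.4, 0], [0, 0, 0], -1],
  [[-11, 4.4, 0], [0, 0, 0], -1],
  [[-11, 4.4, 0], [0, 0, 0], -1],
  [[-11, 4.4, 0], [0, 0, 0], -1],
  [[-8, 3.2, 0], [0, 0, 0], -1],
  [[-4, 1.6, 0], [0, 0, 0], -1],
])

```text
time_s: 17.68
tool_pos: [0.4861, 0.2586, 0.4092]
ee_rot: [1.266, 1.027, -0.797]
wrist_force: [0.4, -0.5, -1.0]
opening: 0.0151
```

Run:
```python
from b import *
st();insJ(NOSE)
a=cam('wrist');k=[int(v) for v in proj(a,where(BOWL)[0])[0]];print(k)
cv2.imwrite('pics/l1.png',cv2.resize(a['img'][max(0,k[1]-75):k[1]+75,k[0]-100:k[0]+100],None,fx=3,fy=3)[:,:,::-1])
W1=[.58,.08,.15+.0135];n=0
plan([pose(BASE,[.58,.08,.15],-2,-2),pose(BASE,[*BOARD,.10],-15,-1)],step=.026,dang=2.5,g=-1)
```

```text
t 17.675 p [0.4861 0.2586 0.4092] q [ 0.348  0.053  1.726 -0.076  0.992  0.209] F [ 0.4 -0.5 -1. ] T [-0.07  0.24 -0.02] op 0.0151
az 9.69 lean 21.61 z.z -0.0018 gp [0.5424 0.2685 0.2651]
nose s 0.0476 lat -0.0016 z 0.1522 yaw,pitch,roll [ 9.73 -1.61  0.1 ]
[346, 201]
14
[[[-3.8, -7.9, 23.9], [1.55, -0.64, 0.05], -1], [[-3.6, -7.2, 24.1], [1.55, -0.64, 0.05], -1], [[-3.3, -6.6, 24.3], [1.55, -0.64, 0.05], -1], [[-3.0, -5.9, 24.5], [1.55, -0.64, 0.05], -1], [[-2.8, -5.2, 24.7], [1.55, -0.64, 0.05], -1], [[-2.5, -4.6, 24.9], [1.55, -0.64, 0.05], -1], [[-2.2, -3.9, 25.0], [1.55, -0.64, 0.05], -1], [[7.8, 1.0, 23.0], [1.73, -0.68, -0.14], -1], [[8.0, 1.7, 22.9], [1.73, -0.68, -0.14], -1], [[8.3, 2.4, 22.7], [1.73, -0.68, -0.14], -1], [[8.6, 3.1, 22.5], [1.73, -0.68, -0.14], -1], [[8.8, 3.8, 22.3], [1.73, -0.68, -0.14], -1], [[9.1, 4.5, 22.1], [1.73, -0.68, -0.14], -1], [[9.3, 5.2, 21.9], [1.73, -0.68, -0.14], -1]]
```

View pics/l1.png

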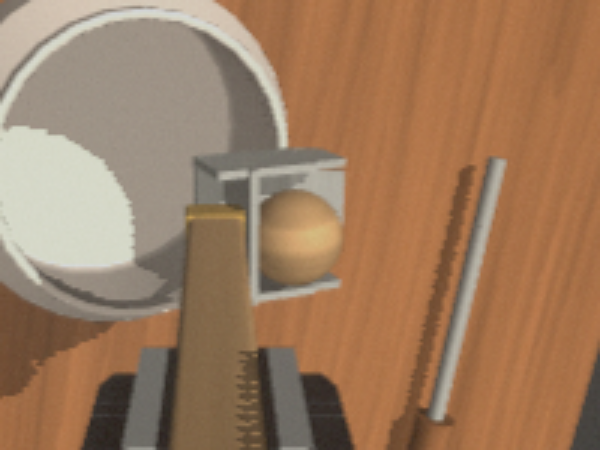

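Ball rides in the bowl clear of the jar. Move gently to the board.

Emit:
play_rows([
  [[-1, -2.5, 8], [0.5, -0.2, 0], -1],
  [[-2.5, -5, 16], [1, -0.4, 0], -1],
  [[-3.5, -7.5, 24], [1.5, -0.6, 0], -1],
  [[-3.5, -7, 24], [1.5, -0.6, 0], -1],
  [[-3, -6, 24.5], [1.5, -0.6, 0], -1],
  [[-3, -5, 24.5], [1.5, -0.6, 0], -1],
  [[-2.5, -5, 25], [1.5, -0.6, 0], -1],
  [[-1, -3, 25], [1.5, -0.6, 0], -1],
  [[2, 0, 24], [1.7, -0.7, 0], -1],
  [[4, 1, 23], [1.7, -0.7, 0], -1],
  [[6, 2, 23], [1.7, -0.7, 0], -1],
  [[7, 2.5, 23], [1.7, -0.7, 0], -1],
])

```text
time_s: 19.23
tool_pos: [0.4496, -0.0263, 0.3916]
ee_rot: [1.454, 0.819, -1.072]
wrist_force: [0.3, 0.1, -1.6]
opening: 0.0148
```

Run:
```python
from b import *
st();print(where(BASE))
plan([pose(BASE,[*BOARD,.08],-15,-1)],step=.022,dang=2.5,g=-1)
```

```text
t 19.225 p [ 0.4496 -0.0263  0.3916] q [-0.258 -0.163  1.967  0.025  0.971 -0.092] F [ 0.3  0.1 -1.6] T [ 0.03  0.25 -0.01] op 0.0148
az -9.99 lean 21.03 z.z 0.0084 gp [ 0.5041 -0.0373  0.247 ]
(array([ 0.56874405, -0.04915836,  0.12569495]), array([-10.16,  -1.03,  -0.48]))
4
[[[13.8, 3.9, 11.6], [1.17, -0.32, -0.01], -1], [[13.9, 4.2, 11.4], [1.17, -0.32, -0.01], -1], [[14.0, 4.4, 11.3], [1.17, -0.32, -0.01], -1], [[14.0, 4.6, 11.1], [1.17, -0.32, -0.01], -1]]
```

Emit:
play_rows([
  [[10, 3, 12], [1.2, -0.3, 0], -1],
  [[13, 4, 11], [1.2, -0.3, 0], -1],
  [[13, 4, 10], [1, -0.3, 0], -1],
  [[8, 2.5, 5], [0.5, -0.2, 0], -1],
  [[0, 0, 0], [0, 0, 0], -1],
])

```text
time_s: 19.85
tool_pos: [0.4693, -0.0733, 0.3512]
ee_rot: [1.502, 0.774, -1.13]
wrist_force: [0.0, 0.1, -1.0]
opening: 0.0146
```

Run:
```python
from b import *
st();print(where(BASE))
plan([pose(BASE,[*BOARD,.016],-15,0)],step=.01,dang=2.5,g=-1)
```

```text
t 19.85 p [ 0.4693 -0.0733  0.3512] q [-0.347 -0.056  1.96   0.041  0.876 -0.112] F [ 0.   0.1 -1. ] T [ 0.04  0.27 -0.05] op 0.0146
az -14.64 lean 20.81 z.z 0.0009 gp [ 0.5226 -0.0874  0.2063]
(array([ 0.58584533, -0.10327547,  0.08481002]), array([-14.65,  -0.81,  -0.05]))
7
[[[9.6, -1.8, 0.5], [0.05, -0.01, -0.12], -1], [[9.6, -1.8, 0.5], [0.05, -0.01, -0.12], -1], [[9.6, -1.8, 0.5], [0.05, -0.01, -0.12], -1], [[9.6, -1.8, 0.5], [0.05, -0.01, -0.12], -1], [[9.6, -1.8, 0.5], [0.05, -0.01, -0.12], -1], [[9.6, -1.8, 0.5], [0.05, -0.01, -0.12], -1], [[9.6, -1.7, 0.5], [0.05, -0.01, -0.12], -1]]
```

Emit:
play_rows([
  [[6, -1.2, 0.5], [0, 0, -0.1], -1],
  [[9.5, -1.8, 0.5], [0, 0, -0.1], -1],
  [[9.5, -1.8, 0.5], [0, 0, -0.1], -1],
  [[9.5, -1.8, 0.5], [0, 0, -0.1], -1],
  [[9.5, -1.8, 0.5], [0, 0, -0.1], -1],
  [[9, -1.7, 0.5], [0, 0, -0.1], -1],
  [[6, -1.2, 0.5], [0, 0, -0.1], -1],
  [[2, 0, 0], [0, 0, 0], -1],
  [[0, 0, 0], [0, 0, 0], -1],
])

```text
time_s: 20.98
tool_pos: [0.4797, -0.0787, 0.2859]
ee_rot: [1.498, 0.787, -1.138]
wrist_force: [0.1, -0.0, -0.4]
opening: 0.0148
```

Run:
```python
from b import *
st();print(where(BASE))
plan([pose(BASE,[*BOARD,.008],-15,0)],step=.0015,dang=2.5,g=-1)
```

```text
t 20.975 p [ 0.4797 -0.0787  0.2859] q [-0.351  0.069  1.989  0.049  0.736 -0.128] F [ 0.1 -0.  -0.4] T [0.08 0.28 0.01] op 0.0148
az -14.52 lean 20.07 z.z 0.0005 gp [ 0.5311 -0.0921  0.1403]
(array([ 0.59291338, -0.10743221,  0.01796547]), array([-14.53,  -0.07,  -0.03]))
7
[[[1.3, -0.4, 0.1], [0.06, -0.02, -0.01], -1], [[1.3, -0.4, 0.1], [0.06, -0.02, -0.01], -1], [[1.3, -0.4, 0.1], [0.06, -0.02, -0.01], -1], [[1.3, -0.4, 0.1], [0.06, -0.02, -0.01], -1], [[1.3, -0.4, 0.1], [0.06, -0.02, -0.01], -1], [[1.3, -0.4, 0.1], [0.06, -0.02, -0.01], -1], [[1.3, -0.4, 0.1], [0.06, -0.02, -0.01], -1]]
```

Emit:
play_rows([
  [[1.4, -0.5, 0.1], [0, 0, 0], -1],
  [[1.4, -0.5, 0.1], [0, 0, 0], -1],
  [[1.4, -0.5, 0.1], [0, 0, 0], -1],
  [[1.4, -0.5, 0.1], [0, 0, 0], -1],
  [[1.4, -0.5, 0.1], [0, 0, 0], -1],
  [[1, -0.4, 0], [0, 0, 0], -1],
  [[0, 0, 0], [0, 0, 0], -1],
])

```text
time_s: 21.85
tool_pos: [0.4799, -0.0794, 0.2779]
ee_rot: [1.498, 0.785, -1.136]
wrist_force: [0.1, 0.6, -1.0]
opening: 0.0147
```

Emit:
play_rows([
  [[0.7, -0.25, 0], [0, 0, 0], -1],
  [[0.7, -0.25, 0], [0, 0, 0], -1],
  [[0, 0, 0], [0, 0, 0], -1],
])

```text
time_s: 22.22
tool_pos: [0.48, -0.0794, 0.2763]
ee_rot: [1.499, 0.785, -1.136]
wrist_force: [0.7, -0.5, -0.8]
opening: 0.015
```

Run:
```python
from b import *
st();print(where(BASE))
```

```text
t 22.225 p [ 0.48   -0.0794  0.2763] q [-0.352  0.085  1.995  0.051  0.711 -0.131] F [ 0.7 -0.5 -0.8] T [ 0.01  0.3  -0.04] op 0.015
az -14.51 lean 20.2 z.z 0.0007 gp [ 0.5318 -0.0929  0.1309]
(array([ 0.59381371, -0.10828136,  0.00864466]), array([-14.52,  -0.2 ,  -0.04]))
```

Emit:
play_rows([
  [[0.8, -0.3, 0], [0, 0, 0], -1],
  [[0, 0, 0], [0, 0, 0], -1],
])

```text
time_s: 22.48
tool_pos: [0.4803, -0.0795, 0.276]
ee_rot: [1.499, 0.784, -1.135]
wrist_force: [-0.2, -0.1, -1.6]
opening: 0.0148
```

Emit:
play_rows([
  [[0.8, -0.3, 0], [0, 0, 0], -1],
  [[0, 0, 0], [0, 0, 0], -1],
])

```text
time_s: 22.72
tool_pos: [0.4807, -0.0796, 0.2758]
ee_rot: [1.499, 0.782, -1.134]
wrist_force: [-0.5, -0.1, -1.4]
opening: 0.0149
```

Run:
```python
from b import *
st();print(where(BASE))
```

```text
t 22.725 p [ 0.4807 -0.0796  0.2758] q [-0.352  0.087  1.995  0.051  0.706 -0.132] F [-0.5 -0.1 -1.4] T [ 0.02  0.23 -0.01] op 0.0149
az -14.5 lean 20.37 z.z 0.001 gp [ 0.5329 -0.0933  0.1305]
(array([ 0.59526868, -0.108777  ,  0.00846035]), array([-14.52,  -0.37,  -0.06]))
```

Emit:
play_rows([
  [[1.2, -0.4, 0], [0, 0, -0.3], -1],
  [[0, 0, 0], [0, 0, 0], -1],
])

```text
time_s: 22.98
tool_pos: [0.4816, -0.0798, 0.276]
ee_rot: [1.498, 0.784, -1.135]
wrist_force: [-0.2, 0.4, -1.3]
opening: 0.0149
```

Run:
```python
from b import *
st();print(where(BASE))
c=cam('scene');k=[int(v) for v in proj(c,[*BOARD,.03])[0]];print(k)
cv2.imwrite('pics/p1.png',cv2.resize(c['img'][k[1]-60:k[1]+40,k[0]-65:k[0]+65],None,fx=6,fy=6,interpolation=cv2.INTER_CUBIC)[:,:,::-1])
```

```text
t 22.975 p [ 0.4816 -0.0798  0.276 ] q [-0.351  0.089  1.992  0.05   0.709 -0.131] F [-0.2  0.4 -1.3] T [0.09 0.32 0.01] op 0.0149
az -14.49 lean 20.27 z.z 0.0012 gp [ 0.5335 -0.0934  0.1306]
(array([ 0.59571696, -0.10891521,  0.00844889]), array([-14.51,  -0.27,  -0.07]))
[340, 247]
```

View pics/p1.png

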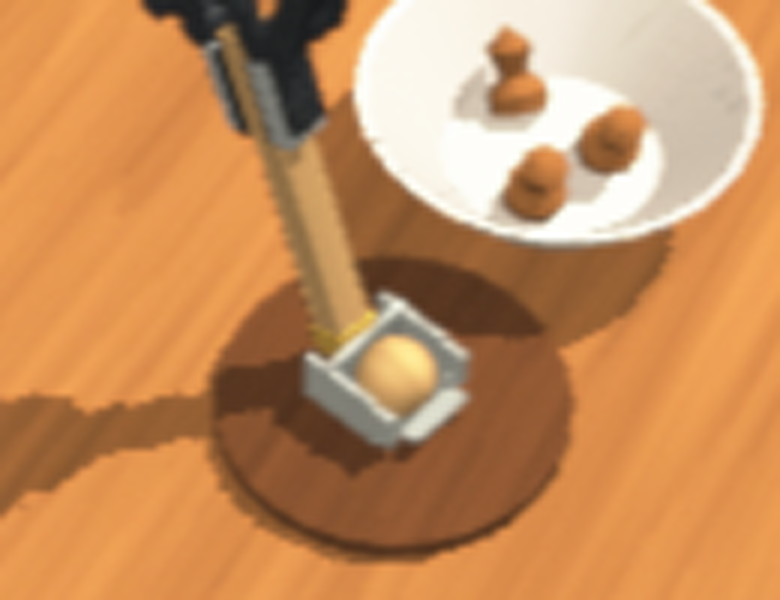

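Emit:
play_rows([
  [[0, 0, 0], [0, 0, 0], -0.6],
  [[0, 0, 0], [0, 0, 0], -0.5],
  [[0, 0, 0], [0, 0, 0], -0.3],
  [[0, 0, 0], [0, 0, 0], 0],
  [[0, 0, 0], [0, 0, 0], 0.3],
  [[0, 0, 0], [0, 0, 0], 0.3],
], force=20)

```text
time_s: 23.78
tool_pos: [0.4813, -0.0798, 0.2752]
ee_rot: [1.498, 0.784, -1.136]
wrist_force: [-0.5, 0.6, 0.4]
opening: 0.0557
```

Emit:
play_rows([
  [[-5, 0, 0], [0, 0, 0], 0.3],
  [[-10, 0, 0], [0, 0, 0], 0.3],
  [[-15, 0, 0], [0, 0, 0], 0.3],
  [[-20, 0, 0], [0, 0, 0], 0.3],
  [[-25, 0, 0], [0, 0, 0], 0.3],
  [[-25, 0, 0], [0, 0, 0], 0.3],
  [[-20, 0, 0], [0, 0, 0], 0.3],
  [[0, 0, 0], [0, 0, 0], 0.3],
  [[0, 0, 0], [0, 0, 0], 0.3],
])

```text
time_s: 24.9
tool_pos: [0.4381, -0.0683, 0.3978]
ee_rot: [1.499, 0.778, -1.131]
wrist_force: [0.3, -0.7, -0.2]
opening: 0.0558
```

Run:
```python
from b import *
st()
c=cam('scene');t=cam('top')
k=[int(v) for v in proj(c,[*BOARD,.03])[0]];m=[int(v) for v in proj(t,[*BOARD,.008])[0]];print(m)
z=lambda c,x,y:cv2.resize(c['img'][y-45:y+35,x-50:x+50],(500,400),interpolation=cv2.INTER_CUBIC)
a,b=z(c,k[0],k[1]),z(t,m[0],m[1])
cv2.imwrite('pics/p2.png',cv2.resize(np.hstack([a,b]),(800,320))[:,:,::-1])
```

```text
t 24.9 p [ 0.4381 -0.0683  0.3978] q [-0.362 -0.186  1.972  0.043  0.998 -0.126] F [ 0.3 -0.7 -0.2] T [0.04 0.1  0.04] op 0.0558
az -14.47 lean 20.64 z.z 0.002 gp [ 0.4909 -0.0823  0.2528]
[329, 189]
```

View pics/p2.png

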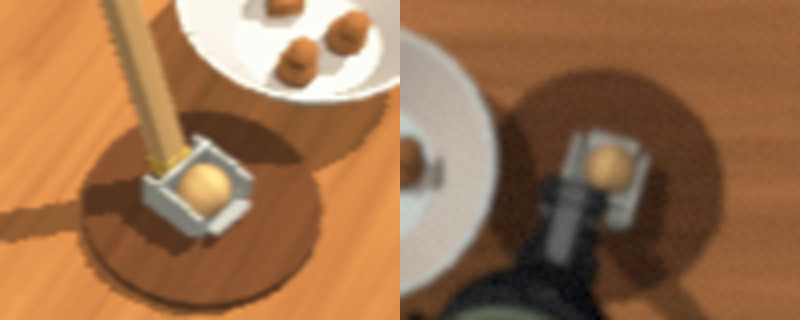

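Scoop stands upright on the board: ball at about (205,185) in the scene half, bowl at (608,170) against board centre (607,185) in the top half. Gripper clear.

```bash
python3 -c "
from station import arm
print(arm.sign_off())"
```

```text
the job is handed in; nothing more can be done
None
```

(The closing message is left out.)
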